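Strip the old spindle and refit the drive on the new motor

ROBOT

A 7-joint arm with a two-finger parallel gripper is mounted at the origin on a cart in front of the work surface, level with it; the furniture and walls round the work are solid. World frame = base frame: x ahead of the robot, y to its left, z up, the work surface at z = 0. Lengths are in m, angles in rad, forces in N, time in s.
With the tool pointing down it reaches from about 0.4 to 0.875 m from the base axis. Payload 19.3 kg.
Tool frame: the origin (TCP) lies at the very end of the fingers, on their centre line; the grasp point (between the pads) lies 19 mm behind it; z points along the fingers, y is the line along which they close (so a half turn about z gives the same grasp; the last joint's range is limited). The gripper opens to 85 mm and grips with 20 to 120 N. Pads are 22 mm wide; open, the fingers measure 114 mm over their backs; the gripper's body (76 mm by 85 mm) begins 54 mm behind the grasp point. The pads swing forward as they close: fully open they stand 13 mm farther back than shut.
Start: joints at [1.181, 0.521, -0.036, 1.599, 0.021, 1.021, -0.113], TCP at [0.196, -0.593, 0.231] pointing down, gripper open.
Joint ranges: [-2.91, 2.91], [-0.3, 2.13], [-1.5, 1.42], [0.17, 2.43], [-1.26, 4.41], [0.16, 1.93], [-2.52, 2.52]. Speed limits (rad/s): [1.89, 1.89, 2.39, 2.39, 3.01, 3.01, 3.01].

INTERFACE

Orientations are given as [roll, pitch, yaw] about the fixed x, y, z axes, in that order (R = Rz(yaw) Ry(pitch) Rx(roll)).
In Python, from workcell import bot gives the robot as it stands.
- The arm moves only by the shell command python3 -m crank 'ROWS' [FORCE]. ROWS is a JSON object of lists of equal length, an entry for each row: "travel": the shift along the world's x, y, z in cm, a list of three; "turn": the turn, a rotation vector about the world's x, y, z in degrees, a list of three; "gripper": the closure, from 0 (fully open) to 1 (shut). A call has exactly 5 rows; each row is the pose to reach, as a shift and turn from the pose commanded when the call began; what a row does not reach only later rows make up. A row lasts 1/10 s, in which the tool goes at most 50 mm and 8.59 degrees, less where a joint would pass 70% of its speed; a pose out of reach is approached as far as the arm can. A call with a gripper value outside its range is refused whole. The fingers move at their own pace and stop on an object; FORCE is the grip in N (left out, the last holds). Time passes only in rows, so rows that repeat a pose let the fingers close, or fill a call up. It gives the time, the measured TCP pose, the force, the opening and the grip force at its end, in the units of the state.
- bot.observe(): the state, without advancing time (a new reading comes with each control period).
- bot.grab_frame(name): name is "scene" or "top"; returns a dict with "pixels" (480x640x3 uint8, red, green, blue), "fx", "fy", "cx", "cy" (pixels), "extrinsics" (4x4, takes a point from world to camera coordinates). Camera axes: x right, y down, z forward; pixel columns grow to the right and rows downward; lengths in m; the calibration is good to about 2 mm. A picture is of the moment at which its call begins. There is no depth.
- bot.job_done(): hands the job in; it is judged then, once.
The state is a dict: "clock": time; "qpos": joint angles; "qd": joint speeds; "joint_efforts": joint torques, N m; "position": TCP position; "tool_rot": TCP orientation; "force": force on the tool from outside, world axes, zero at the start; "moment": the same for the moment, N m; "grip_width": finger opening in m; "finger_force": force on a finger pad.
Only numpy, scipy, OpenCV 4.12 (cv2) and the standard library are available. Lean on these libraries where they do the work, as an engineer would, in place of code of your own. Each camera call takes 0.05 s, during which the arm holds its last target. There are 200 camera calls.

TASK

Strip the old spindle from the top and move the drive over to the new motor: stand the cap nut, dome up, in the round parts dish, slide the brass spacer down the new motor's shaft onto its shoulder, lay the bearing flat in the red wash tray, and then slide the pulley, hub up, down the motor's shaft until it sits flat on the spacer. Set every part down rather than dropping it, and leave the mug and the spanner where they are.

Things in the scene. Friction and masses are not known exactly. Their poses are not given: they have to be found in the camera images.
- cap_nut: dark steel domed cap nut on top of the stack; already unscrewed, it just rests there. Hexagon 30 mm across flats (34.6 across corners), 18 mm high, round dome (27 mm wide) above it to 28 mm. Origin: centre of its underside, z up; two flats face +y and -y, the others every 60 degrees on.
- spacer: brass spacer sleeve, second from the top: plain ring, 48 mm outside, 24 mm bore, 22 mm high. Origin at the centre of its underside, z up.
- bearing: steel ball bearing with dark blue seals, third from the top: 62 mm outside, 25 mm bore, 18 mm high. Origin at the centre of its underside, z up. It rests on the pulley's 40 mm hub, so below it lies a free gap 22 mm high outside the hub.
- pulley: aluminium V-belt pulley, the lowest of the stack, hub upward: rim 96 mm outside and 22 mm thick, on it a hub 40 mm outside that rises from 22 mm to 44 mm (grip it there); 24 mm bore right through. Origin at the centre of its underside, z up.
- old_spindle: old spindle, fixed: green square cast foot 124 x 124 x 12 mm with four bolts, boss to 20 mm, upright 20 mm shaft that ends 100 mm above the bench. The stack on it, loose, undersides above the bench: pulley 20, bearing 64, spacer 82, cap nut 104 (clear of the shaft). Origin: centre of underside, z along the shaft.
- motor: new grey motor, fixed, on end, shaft up: round finned body 120 mm across, 100 high, black terminal box out to 83 mm at +x. A 44 mm shoulder ends 110 mm above the bench; from it the bare 20 mm shaft rises to 146, then tapers to a 6 mm tip at 162. Spacer and pulley slide on with 4 mm play; seated, their undersides are at 110 and 132. Origin: centre of underside, z along the shaft.
- parts_dish: round magnetic parts dish (its pull is too weak to feel), bright steel on a black rubber foot, fixed: flat floor 98 mm across, 4 mm above the bench, flared side up to a rim 132 mm across and 22 mm high. Origin at the centre of its underside, z up.
- wash_tray: dark red sheet-steel wash tray, fixed and empty: 140 mm along its x, 170 mm along its y, 24 mm high (27 with the rolled rim), walls 3 mm, floor 3 mm above the bench. Origin at the centre of its underside, z up.
- mug: white tea mug, a bystander nearer to the robot than the work, 85 mm across, 91 mm high, handle toward its -y. Origin at the middle of its underside (handle included, so about 18 mm from the bowl's axis, toward -y), z up.
- spanner: bright combination spanner, a bystander lying on the bench nearer to the robot, 154 x 27 x 8 mm, along its x. Origin at the centre of its underside.
Mind the look-alikes: they are no part of the job. What is shaped like the bearing but green or pink is not meant.

How it is judged:
By the outcome, as a careful person would: the job done as asked, in the order asked, and still so for the second after the job is handed in, with the robot touching nothing.
It also fails if it takes over 128 s, if anything falls off the work surface, if the arm or the gripper's body presses on something with over 40 N, if the wrist force passes 120 N, or if a joint passes its speed limit or range.

## Working session

There is one attempt and no reset: what is moved stays moved. The work goes in short steps, Python scripts to look and compute and a shell command to move; the robot and the scene stay as the last step left them, time stands still between calls to the robot, and variables do not carry over. Pictures are saved under pics/ and viewed, at most 14 in all, crops included, and the job is handed in when it is done.

```bash
mkdir -p pics; ls; cat > h.py <<'E'
import numpy as np, cv2
from workcell import bot
def grab(n,name):
    f=bot.grab_frame(n); cv2.imwrite(f'pics/{name}.png',f['pixels'][:,:,::-1]); np.savez(f'pics/{n}_cal.npz',**{k:f[k] for k in('fx','fy','cx','cy','extrinsics')}); return f
def cal(n): return np.load(f'pics/{n}_cal.npz')
def ray(n,u,v,z):
    c=cal(n);E=c['extrinsics'];R,t=E[:3,:3],E[:3,3]
    o=-R.T@t; d=R.T@np.array([(u-c['cx'])/c['fx'],(v-c['cy'])/c['fy'],1]); return o+d*(z-o[2])/d[2]
def proj(n,p):
    c=cal(n);E=c['extrinsics'];q=E[:3,:3]@np.array(p)+E[:3,3]; return np.array([c['fx']*q[0]/q[2]+c['cx'],c['fy']*q[1]/q[2]+c['cy']])
E
python3 - <<'E'
from h import *
np.set_printoptions(precision=3,suppress=True)
for n in('scene','top'):
    f=grab(n,n+'0'); E=f['extrinsics']; print(n,f['fx'],-E[:3,:3].T@E[:3,3],E[:3,:3])
print(bot.observe())
E
```

```text
pics
scene 439.491649919095 [0.164 0.623 0.704] [[-0.863 -0.504  0.022]
 [-0.346  0.558 -0.754]
 [ 0.368 -0.659 -0.656]]
top 570.1962656922029 [0.388 0.02  1.196] [[ 0.006 -1.     0.011]
 [-0.995 -0.007 -0.098]
 [ 0.098 -0.011 -0.995]]
{'clock': 0.1, 'qpos': array([ 1.181,  0.522, -0.036,  1.6  ,  0.021,  1.021, -0.113]), 'qd': array([-0.001, -0.001,  0.   , -0.002,  0.   ,  0.   , -0.001]), 'joint_efforts': array([  0.003, -92.851,   1.984, -37.054,   0.018,   0.005,   0.   ]), 'position': array([ 0.196, -0.593,  0.231]), 'tool_rot': array([-3.141,  0.   ,  0.32 ]), 'force': array([-0.159, -0.72 ,  0.301]), 'moment': array([ 0.018, -0.026,  0.035]), 'finger_force': 0.0, 'grip_width': 0.08533278201593379}
```

View pics/top0.png

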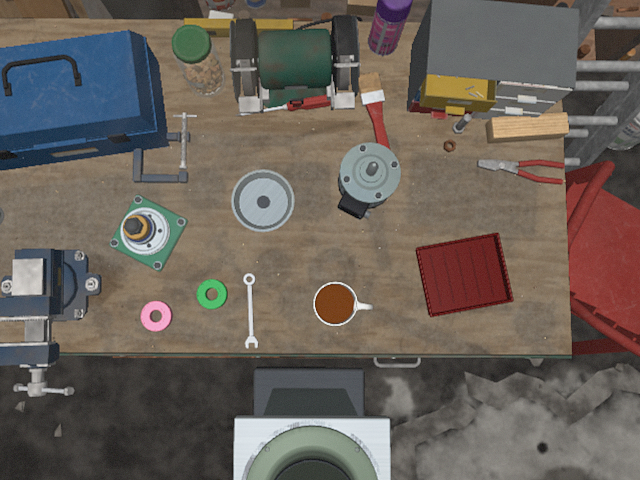

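View pics/scene0.png

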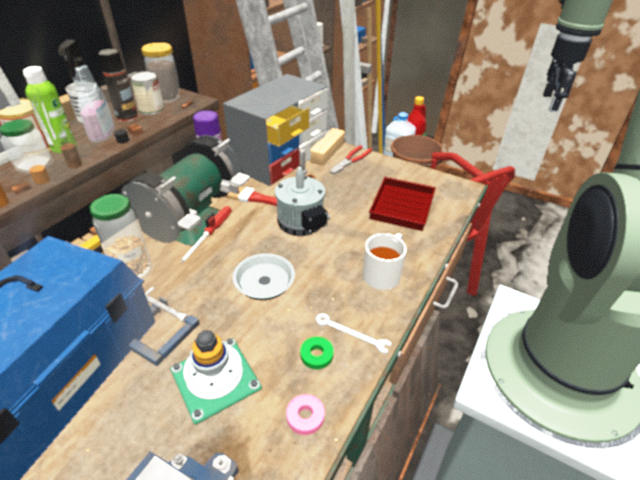

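The top view shows the stack near (138,230), the dish at (263,200), the motor at (370,172) and the tray at (464,273). The mug is at (335,303) and the spanner runs along u≈250. The scene view agrees. Next, an enlarged montage for exact readings.

```bash
python3 - <<'E'
import cv2,numpy as np
t=cv2.imread('pics/top0.png');s=cv2.imread('pics/scene0.png')
def c(im,u,v,w=100,h=75): 
    o=cv2.resize(im[v:v+h,u:u+w],(400,300),interpolation=cv2.INTER_CUBIC)
    for k in range(0,w,10): cv2.line(o,(k*4,0),(k*4,4 if k%50 else 10),(0,255,255),1)
    for k in range(0,h,10): cv2.line(o,(0,k*4),(4 if k%50 else 10,k*4),(0,255,255),1)
    return o
cv2.imwrite('pics/m1.png',np.vstack([np.hstack([c(t,100,190),c(t,320,135)]),np.hstack([c(s,165,325,),c(s,255,160)])]))
cv2.imwrite('pics/m2.png',np.vstack([np.hstack([c(t,215,165),c(t,410,225,120,90)]),np.hstack([c(s,215,240),c(s,360,170)])]))
E
```

```text
(no output)
```

View pics/m1.png

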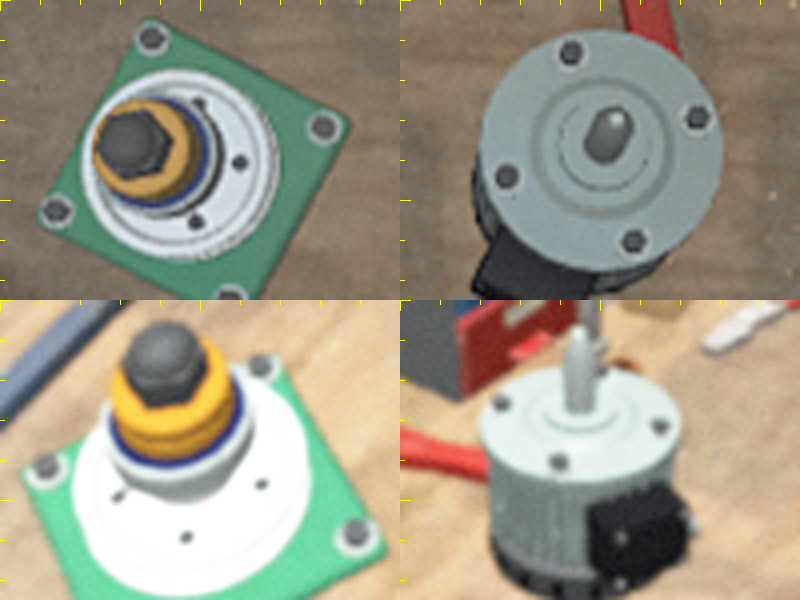

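View pics/m2.png

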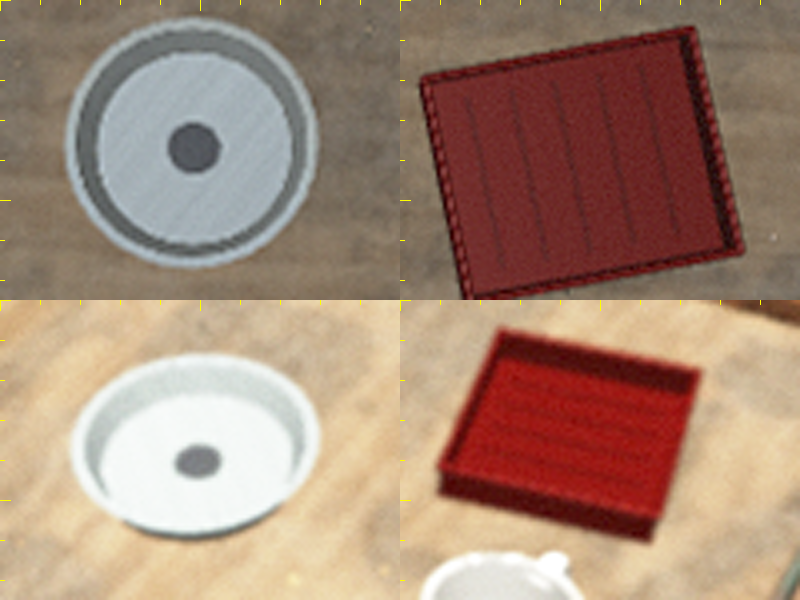

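The crops show every feature I need clearly: stack rim, nut and bolts, motor disc and tip, dish, and tray corners. Now I'll turn the pixels into positions and cross-check the two cameras.

```bash
python3 - <<'E'
from h import *
np.set_printoptions(precision=4,suppress=True)
def m(x,y,u0,v0,s=4.): return u0+(x+.5)/s-.5, v0+(y+.5)/s-.5
L=[('foot T','top',*m(191.5,168.5,100,190),.017),('rim T','top',*m(181,164,100,190),.042),('nut hex T','top',*m(134,146,100,190),.122),('foot S','scene',*m(201,201,165,325),.017),
('mot disc T','top',*m(202,150,320,135),.1),('tip T','top',*m(217,116,320,135),.162),('tip S','scene',*m(180,28,255,160),.162),('disc S','scene',*m(180,122,255,160),.1),
('dish rim T','top',*m(192.5,141.5,215,165),.022),('dish c T','top',*m(194,148,215,165),.004),('dish c S','scene',*m(198,161,215,240),.004),
('tray T','top',*m(181,164.7,410,225,10/3),.027),('tray S','scene',*m(171,119.5,360,170),.027)]
for a,n,u,v,z in L: print(a,ray(n,u,v,z))
g=lambda x,y:ray('top',*m(x,y,100,190),.017)
b=[g(152,38),g(325,127),g(232,297),g(57,211)]; print('foot side vecs',[ (b[(i+1)%4]-b[i])[:2] for i in range(4)])
T=lambda x,y:ray('top',*m(x,y,410,225,10/3),.027)
print('tray corners',*[T(*p)[:2] for p in((20,79),(294,27),(343,253),(67,300))])
for p in ((115,112),(161,106),(174,140),(155,176),(108,178),(93,146)): print(ray('top',*m(*p,100,190),.122)[:2])
c=T(20,79)
print('mug',ray('top',335,303,.09),'spanner',ray('top',249,279,.008),ray('top',252,343,.008),'mug handle',ray('top',370,307,.05))
print(ray('top',157,316,.02),ray('top',212,294,.02), 'grinder',ray('top',295,108,.05),'toolbox corner',ray('top',165,150,.1), 'vise',ray('top',75,250,.1))
E
```

```text
foot T [0.5262 0.3432 0.017 ]
rim T [0.5255 0.3417 0.042 ]
nut hex T [0.5244 0.3419 0.122 ]
foot S [0.5261 0.3443 0.017 ]
mot disc T [ 0.6371 -0.1102  0.1   ]
tip T [ 0.6391 -0.1098  0.162 ]
tip S [ 0.6405 -0.1133  0.162 ]
disc S [ 0.6383 -0.1085  0.1   ]
dish rim T [0.5938 0.1048 0.022 ]
dish c T [0.5935 0.1052 0.004 ]
dish c S [0.5955 0.1047 0.004 ]
tray T [ 0.442 -0.311  0.027]
tray S [ 0.4435 -0.3043  0.027 ]
foot side vecs [array([-0.0462, -0.0913]), array([-0.0888,  0.0454]), array([0.044 , 0.0917]), array([ 0.091 , -0.0458])]
tray corners [ 0.4944 -0.2121] [ 0.528  -0.3832] [ 0.3884 -0.4097] [ 0.3588 -0.2392]
[0.5406 0.3514]
[0.5436 0.3298]
[0.5274 0.3231]
[0.5102 0.3315]
[0.5091 0.3536]
[0.5243 0.3612]
mug [ 0.3817 -0.0423  0.09  ] spanner [0.4298 0.132  0.008 ] [0.2985 0.1237 0.008 ] mug handle [ 0.3739 -0.1146  0.05  ]
[0.3529 0.3172 0.02  ] [0.3982 0.2062 0.02  ] grinder [0.782  0.0388 0.05  ] toolbox corner [0.6778 0.2917 0.1   ] vise [0.4802 0.458  0.1   ]
```

Both cameras agree to within 2 mm on the spindle, dish and motor; the tray differs by about 7 mm in y. Positions:
- Stack: (0.5255, 0.342)
- Motor: (0.638, -0.111)
- Dish: (0.594, 0.105)
- Tray: (0.443, -0.309), yaw about 11°
- Nut flats: normals at about 1° mod 60

I'll go around the robot at z≈0.3 and turn the closing line onto world x.

```bash

python3 -m crank '{"travel":[[2.8,4,1],[5.6,8,2],[8.4,12,3],[11.2,16,4],[14,20,4]],"turn":[[0,0,7],[0,0,14],[0,0,21],[0,0,28],[0,0,35]],"gripper":[0,0,0,0,0]}' 40
python3 -m crank '{"travel":[[2.8,4,1],[5.6,8,2],[8.4,12,3],[11.2,16,3],[14,20,3]],"turn":[[0,0,7],[0,0,14],[0,0,21],[0,0,28],[0,0,35]],"gripper":[0,0,0,0,0]}'
python3 -m crank '{"travel":[[0.5,4.8,0],[1,9.6,0],[1.5,14.4,0],[2,19.2,0],[2.5,24,0]],"turn":[[0,0,0.5],[0,0,1],[0,0,1.5],[0,0,2],[0,0,2.7]],"gripper":[0,0,0,0,0]}'
```

```text
clock: 0.6
position: [0.3375, -0.3919, 0.2724]
tool_rot: [3.14, 0.001, 0.936]
force: [1.9, -0.2, 0.3]
grip_width: 0.0852
finger_force: 0.0
clock: 1.1
position: [0.4772, -0.1916, 0.3016]
tool_rot: [3.141, 0.0, 1.546]
force: [1.6, -0.8, -0.6]
grip_width: 0.0851
finger_force: 0.0
clock: 1.6
position: [0.5012, 0.0485, 0.3013]
tool_rot: [-3.141, 0.0, 1.589]
force: [1.9, 0.4, -0.7]
grip_width: 0.0851
finger_force: 0.0
```

```bash

python3 -m crank '{"travel":[[0.4,4.8,0],[0.8,9.6,0],[1.2,14.4,0],[1.6,19.2,0],[2,24,0]],"turn":[[0,0,0],[0,0,0],[0,0,0],[0,0,0],[0,0,0]],"gripper":[0,0,0,0,0]}'
python3 -m crank '{"travel":[[0.2,2.6,0],[0.4,5.3,-2],[0.4,5.3,-5],[0.4,5.3,-8],[0.4,5.3,-8]],"turn":[[0,0,0],[0,0,0],[0,0,0],[0,0,0],[0,0,0]],"gripper":[0,0,0,0,0]}'
python3 - <<'E'
from h import *
grab('top','top1');grab('scene','scene1')
t=cv2.imread('pics/top1.png')[180:280,80:210];s=cv2.imread('pics/scene1.png')[260:400,140:290]
cv2.imwrite('pics/m3.png',np.hstack([cv2.resize(t,(400,308)),cv2.resize(s,(330,308))]))
o=bot.observe();print(o['position'],o['tool_rot'],o['qpos'])
E
```

```text
clock: 2.1
position: [0.5213, 0.2884, 0.301]
tool_rot: [-3.141, 0.0, 1.588]
force: [1.8, -1.2, 0.0]
grip_width: 0.085
finger_force: 0.0
clock: 2.6
position: [0.524, 0.3385, 0.2176]
tool_rot: [-3.136, 0.003, 1.589]
force: [-0.0, 0.0, 0.8]
grip_width: 0.0853
finger_force: 0.0
[0.52550902 0.33971489 0.22181565] [-3.14106989e+00  7.25687479e-05  1.58855849e+00] [-0.26383781  0.59476276 -0.61604727  1.5847402   0.37484097  1.0832084
 -0.95885231]
```

View pics/m3.png

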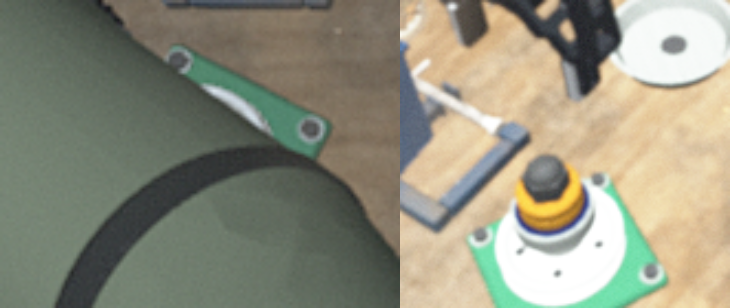

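The stack is clear below the open fingers. The arm hides it from the top camera. Now descend and grip the nut.

```bash

python3 -m crank '{"travel":[[0,0.2,-3],[0,0.2,-6],[0,0.2,-9],[0,0.2,-11],[0,0.2,-11.4]],"turn":[[0,0,0],[0,0,0],[0,0,0],[0,0,0],[0,0,0]],"gripper":[0,0,0,0,0]}' 40
python3 -m crank '{"travel":[[0,0,0],[0,0,0],[0,0,0],[0,0,0],[0,0,0]],"turn":[[0,0,0],[0,0,0],[0,0,0],[0,0,0],[0,0,0]],"gripper":[0.4,0.7,0.8,0.8,0.8]}'
python3 -m crank '{"travel":[[0,0,0],[0,0,0],[0,0,0],[0,0,0],[0,0,0]],"turn":[[0,0,0],[0,0,0],[0,0,0],[0,0,0],[0,0,0]],"gripper":[0.8,0.8,0.8,0.8,0.8]}'
```

```text
clock: 3.2
position: [0.5256, 0.3414, 0.107]
tool_rot: [-3.141, 0.001, 1.588]
force: [0.6, 0.0, 0.5]
grip_width: 0.0856
finger_force: 0.0
clock: 3.7
position: [0.5263, 0.3421, 0.1085]
tool_rot: [3.14, -0.001, 1.588]
force: [1.5, -0.1, 8.4]
grip_width: 0.0304
finger_force: 38.9
clock: 4.2
position: [0.5263, 0.3421, 0.1085]
tool_rot: [3.14, -0.001, 1.588]
force: [1.9, -0.8, 7.3]
grip_width: 0.0301
finger_force: 39.0
```

Gripped at 30.1 mm across the flats. I'll lift and look.

```bash

python3 -m crank '{"travel":[[0,0,0.5],[0,0,2],[0,0,4],[0,0,6],[0,0,8]],"turn":[[0,0,0],[0,0,0],[0,0,0],[0,0,0],[0,0,0]],"gripper":[0.8,0.8,0.8,0.8,0.8]}'
python3 -m crank '{"travel":[[1.3,-4.6,0],[2.6,-9.2,0],[3.9,-13.8,0],[5.2,-18.4,0],[6.5,-22.5,0]],"turn":[[0,0,0],[0,0,0],[0,0,0],[0,0,0],[0,0,0]],"gripper":[0.8,0.8,0.8,0.8,0.8]}'
python3 - <<'E'
from h import *
grab('top','top2');grab('scene','scene2')
t=cv2.imread('pics/top2.png')[180:280,80:210];s=cv2.imread('pics/scene2.png')[180:330,180:330]
s2=cv2.imread('pics/scene2.png')[325:400,165:265]
cv2.imwrite('pics/m4.png',np.hstack([cv2.resize(t,(400,308)),cv2.resize(s2,(400,308))]));cv2.imwrite('pics/m5.png',cv2.resize(s,(600,600)))
o=bot.observe();print(o['position'],o['tool_rot'],o['force'])
E
```

```text
clock: 4.7
position: [0.5253, 0.3418, 0.1892]
tool_rot: [3.141, -0.0, 1.589]
force: [-0.1, 0.5, -1.8]
grip_width: 0.0304
finger_force: 39.7
clock: 5.2
position: [0.5908, 0.1142, 0.1886]
tool_rot: [3.141, 0.0, 1.588]
force: [0.5, 1.0, -2.3]
grip_width: 0.0298
finger_force: 39.7
[0.59221025 0.10973241 0.1879977 ] [3.14094065e+00 2.94113604e-03 1.58059954e+00] [ 0.49682535  1.12272342 -1.63465923]
```

View pics/m4.png

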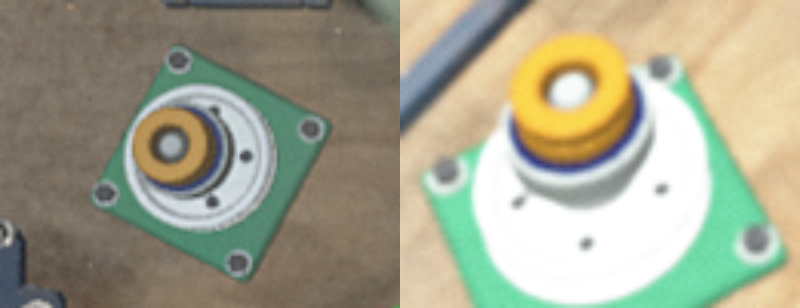

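View pics/m5.png

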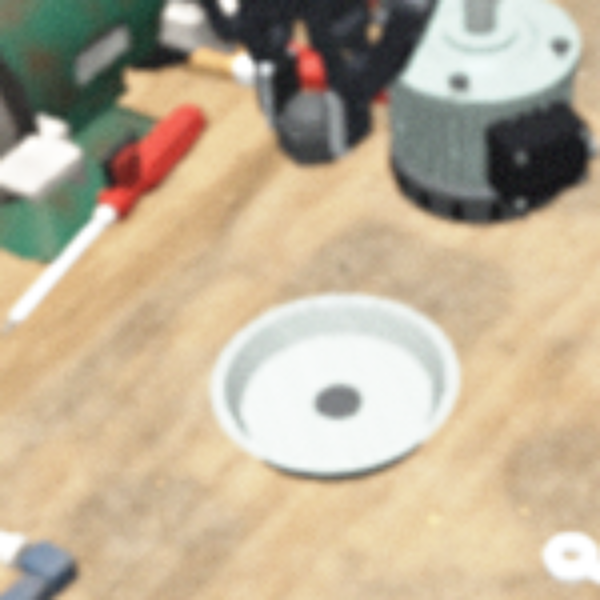

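The nut is held upright, with the dish at (337,400) in the crop. The spacer is concentric with the shaft. Lowering the nut into the dish.

```bash

python3 -m crank '{"travel":[[0.2,-0.5,-3.5],[0.2,-0.5,-8],[0.2,-0.5,-12],[0.2,-0.5,-15],[0.2,-0.5,-16.5]],"turn":[[0,0,0],[0,0,0],[0,0,0],[0,0,0],[0,0,0]],"gripper":[0.8,0.8,0.8,0.8,0.8]}'
python3 -m crank '{"travel":[[0,0,-0.3],[0,0,-0.6],[0,0,-0.9],[0,0,-1.0],[0,0,-1.0]],"turn":[[0,0,0],[0,0,0],[0,0,0],[0,0,0],[0,0,0]],"gripper":[0.8,0.8,0.8,0.8,0.8]}'
```

```text
clock: 5.8
position: [0.5916, 0.1118, 0.0207]
tool_rot: [-3.139, 0.0, 1.589]
force: [0.5, -0.3, -1.7]
grip_width: 0.0303
finger_force: 39.8
clock: 6.3
position: [0.5928, 0.1117, 0.0129]
tool_rot: [3.141, -0.0, 1.588]
force: [0.8, 0.8, -1.4]
grip_width: 0.0297
finger_force: 39.8
```

```bash
python3 -c "
from h import *
m=lambda x,y,u0,v0,s:(u0+(x+.5)/s-.5,v0+(y+.5)/s-.5)
print(ray('top',*m(171,145,80,180,3.077),.104),ray('top',*m(171,145,80,180,3.077),.1))
print(ray('scene',*m(571-400,89,165,325,4.05),.1))
print(bot.observe()['position'])"
```

```text
[0.52542702 0.34317966 0.104     ] [0.52592933 0.34436262 0.1       ]
[0.52759931 0.34497247 0.1       ]
[0.5928111 0.1116561 0.0129099]
```

```bash

python3 -m crank '{"travel":[[0.1,-0.3,0],[0.1,-0.6,-0.1],[0.1,-0.6,-0.2],[0.1,-0.6,-0.3],[0.1,-0.6,-0.3]],"turn":[[0,0,0],[0,0,0],[0,0,0],[0,0,0],[0,0,0]],"gripper":[0.8,0.8,0.8,0.8,0.8]}'
python3 -m crank '{"travel":[[0,0,-0.05],[0,0,-0.1],[0,0,-0.1],[0,0,-0.1],[0,0,-0.1]],"turn":[[0,0,0],[0,0,0],[0,0,0],[0,0,0],[0,0,0]],"gripper":[0.8,0.8,0.8,0.8,0.8]}'
```

```text
clock: 6.8
position: [0.5934, 0.1057, 0.0091]
tool_rot: [-3.141, -0.0, 1.589]
force: [-0.2, 0.2, -1.0]
grip_width: 0.03
finger_force: 39.8
clock: 7.3
position: [0.5935, 0.1058, 0.0088]
tool_rot: [3.141, 0.0, 1.589]
force: [-3.6, -1.8, 10.9]
grip_width: 0.0299
finger_force: 40.8
```

Contact. Release and retreat.

```bash

python3 -m crank '{"travel":[[0,0,0.05],[0,0,0.05],[0,0,0.05],[0,0,0.05],[0,0,0.05]],"turn":[[0,0,0],[0,0,0],[0,0,0],[0,0,0],[0,0,0]],"gripper":[0.5,0.4,0.4,0.4,0.4]}'
python3 -m crank '{"travel":[[0,0,1],[0,0,3],[0,0,7],[0,0,12],[0,0,16]],"turn":[[0,0,0],[0,0,0],[0,0,0],[0,0,0],[0,0,0]],"gripper":[0.4,0.4,0.4,0,0]}'
python3 -m crank '{"travel":[[-1.3,4.6,0],[-2.6,9.2,0],[-3.9,13.8,0],[-5.2,18.4,0],[-6.8,23.6,0]],"turn":[[0,0,0],[0,0,0],[0,0,0],[0,0,0],[0,0,0]],"gripper":[0,0,0,0,0]}'
python3 -m crank '{"travel":[[0,0,0],[0,0,-2],[0,0,-4],[0,0,-5],[0,0,-5]],"turn":[[0,0,0],[0,0,0],[0,0,0],[0,0,0],[0,0,0]],"gripper":[0,0,0,0,0]}'
python3 - <<'E'
from h import *
s=grab('scene','scene3')['pixels'][:,:,::-1]
cv2.imwrite('pics/m6.png',np.hstack([cv2.resize(s[230:310,215:315],(375,300)),cv2.resize(s[280:380,160:285],(375,300))]))
print(bot.observe()['position'],bot.observe()['force'])
E
```

```text
clock: 7.8
position: [0.5934, 0.1057, 0.0087]
tool_rot: [-3.142, 0.0, 1.589]
force: [-0.0, -1.1, -0.0]
grip_width: 0.051
finger_force: 0.0
clock: 8.3
position: [0.5934, 0.106, 0.172]
tool_rot: [3.14, -0.001, 1.589]
force: [1.7, -0.6, -0.4]
grip_width: 0.0781
finger_force: 0.0
clock: 8.8
position: [0.5262, 0.3389, 0.1697]
tool_rot: [3.141, -0.0, 1.588]
force: [1.0, 0.3, -0.7]
grip_width: 0.0854
finger_force: 0.0
clock: 9.3
position: [0.5263, 0.3371, 0.1181]
tool_rot: [-3.14, 0.001, 1.589]
force: [-0.3, 0.3, -0.3]
grip_width: 0.0858
finger_force: 0.0
[0.52668316 0.33743979 0.11908823] [-0.24918297  0.44281583  0.37338647]
```

View pics/m6.png

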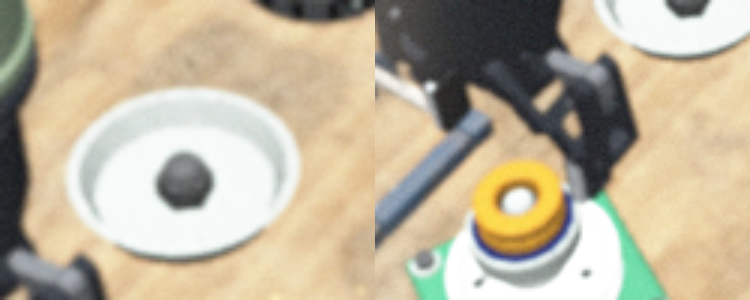

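The nut stands upright in the dish. I'll centre the spacer by gripping it first across the other axis, starting with part of that turn while watching q7.

```bash

python3 -m crank '{"travel":[[0,0.55,0],[0,0.55,0],[0,0.55,0],[0,0.55,0],[0,0.55,0]],"turn":[[0,0,-8],[0,0,-16],[0,0,-24],[0,0,-32],[0,0,-40]],"gripper":[0,0,0,0,0]}' 25
python3 -c "
from workcell import bot
print(bot.observe()['qpos'])"
```

```text
clock: 9.85
position: [0.5272, 0.3434, 0.1202]
tool_rot: [3.142, -0.002, 0.885]
force: [-0.1, -0.0, 0.5]
grip_width: 0.0859
finger_force: 0.0
[-0.41118774  0.68056213 -0.39232858  1.6669512   0.32359699  0.85711607
 -1.62414913]
```

```bash

python3 -m crank '{"travel":[[-0.1,0,-1],[-0.1,0,-2],[-0.1,0,-3],[-0.1,0,-3.5],[-0.1,0,-3.5]],"turn":[[0,0,0],[0,0,0],[0,0,0],[0,0,0],[0,0,0]],"gripper":[0,0,0,0,0.3]}' 20
python3 -m crank '{"travel":[[0,0,0],[0,0,0],[0,0,0],[0,0,0],[0,0,0]],"turn":[[0,0,0],[0,0,0],[0,0,0],[0,0,0],[0,0,0]],"gripper":[0.5,0.6,0.6,0.6,0.6]}'
python3 -m crank '{"travel":[[0,0,0],[0,0,0],[0,0,0],[0,0,0],[0,0,0]],"turn":[[0,0,0],[0,0,0],[0,0,0],[0,0,8],[0,0,16]],"gripper":[0,0,0,0,0]}'
python3 -m crank '{"travel":[[0,0,0],[0,0,0],[0,0,0],[0,0,0],[0,0,0]],"turn":[[0,0,8],[0,0,16],[0,0,24],[0,0,32],[0,0,40]],"gripper":[0,0,0,0,0]}'
python3 -m crank '{"travel":[[0,0,0],[0,0,0],[0,0,0],[0,0,0],[0,0,0]],"turn":[[0,0,8],[0,0,16],[0,0,24],[0,0,32],[0,0,34]],"gripper":[0,0,0,0,0]}'
python3 -c "
from workcell import bot
print(bot.observe()['qpos'])"
```

```text
clock: 10.35
position: [0.5254, 0.3426, 0.0826]
tool_rot: [-3.141, 0.002, 0.892]
force: [0.6, -0.1, 0.1]
grip_width: 0.0734
finger_force: 0.0
clock: 10.85
position: [0.5261, 0.343, 0.0842]
tool_rot: [3.141, -0.001, 0.89]
force: [0.0, -1.5, 4.6]
grip_width: 0.0476
finger_force: 20.7
clock: 11.35
position: [0.5256, 0.3431, 0.0837]
tool_rot: [3.142, 0.0, 1.176]
force: [0.5, -1.0, 0.6]
grip_width: 0.0854
finger_force: 0.0
clock: 11.85
position: [0.5257, 0.343, 0.0837]
tool_rot: [-3.141, -0.0, 1.874]
force: [0.4, -0.6, -0.4]
grip_width: 0.0853
finger_force: 0.0
clock: 12.35
position: [0.5257, 0.3428, 0.0835]
tool_rot: [-3.141, -0.0, 2.467]
force: [-0.9, -0.4, 0.1]
grip_width: 0.0852
finger_force: 0.0
[-0.18912013  0.81791158 -0.75461008  1.67489993  0.67414308  0.92774509
 -0.31179031]
```

Grip firmly, and lift well above the motor tip.

```bash

python3 -m crank '{"travel":[[0,0,0],[0,0,0],[0,0,0],[0,0,0],[0,0,0]],"turn":[[0,0,0],[0,0,0],[0,0,0],[0,0,0],[0,0,0]],"gripper":[0.4,0.6,0.6,0.6,0.6]}' 40
python3 -m crank '{"travel":[[0,0,0.5],[0,0,2],[0,0,5],[0,0,9],[0,0,13]],"turn":[[0,0,0],[0,0,0],[0,0,0],[0,0,0],[0,0,0]],"gripper":[0.6,0.6,0.6,0.6,0.6]}'
python3 -m crank '{"travel":[[1.2,-4.6,0],[2.4,-9.2,0],[3.6,-13.8,0],[4.8,-18.4,0],[6,-23,0]],"turn":[[0,0,-5],[0,0,-10],[0,0,-15],[0,0,-20],[0,0,-25]],"gripper":[0.6,0.6,0.6,0.6,0.6]}'
python3 -m crank '{"travel":[[1.1,-4.5,0],[2.2,-9,0],[3.3,-13.5,0],[4.4,-18,0],[5,-21.5,0]],"turn":[[0,0,-5],[0,0,-10],[0,0,-15],[0,0,-20],[0,0,-25]],"gripper":[0.6,0.6,0.6,0.6,0.6]}'
```

```text
clock: 12.85
position: [0.5261, 0.3435, 0.0842]
tool_rot: [3.14, 0.0, 2.461]
force: [2.9, 3.8, 3.1]
grip_width: 0.0458
finger_force: 42.8
clock: 13.35
position: [0.525, 0.3424, 0.2146]
tool_rot: [-3.139, -0.001, 2.461]
force: [1.2, -0.4, -1.3]
grip_width: 0.0455
finger_force: 45.4
clock: 13.85
position: [0.5854, 0.1107, 0.2135]
tool_rot: [-3.14, 0.0, 2.021]
force: [0.8, 0.1, -2.4]
grip_width: 0.0458
finger_force: 45.4
clock: 14.35
position: [0.6354, -0.1054, 0.2132]
tool_rot: [-3.14, 0.001, 1.583]
force: [0.8, 0.2, -1.5]
grip_width: 0.0461
finger_force: 45.4
```

The width reads 46 mm instead of 48, so something's off; look.

```bash
python3 - <<'E'
from h import *
s=grab('scene','scene4')['pixels'][:,:,::-1];t=grab('top','top4')['pixels'][:,:,::-1]
cv2.imwrite('pics/m7.png',np.hstack([cv2.resize(s[100:220,240:360],(400,400)),cv2.resize(t[120:220,320:420],(400,400))]))
print(bot.observe()['position'],bot.observe()['grip_width'],bot.observe()['moment'])
E
```

```text
[ 0.63523028 -0.10831742  0.21277648] 0.04547987941440264 [ 0.01278815  0.08075245 -0.00373443]
```

View pics/m7.png

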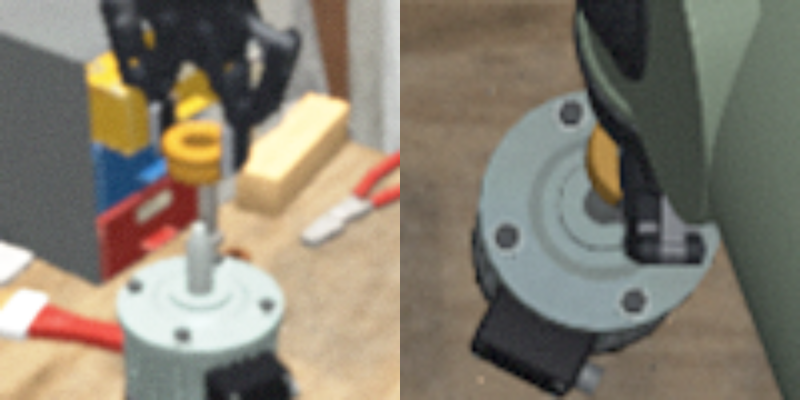

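```bash
python3 - <<'E'
from h import *
np.set_printoptions(precision=4,suppress=True)
z=.2128-.0837+.104
print('spacer top from scene',ray('scene',240+192.5/3.333-.5,100+138/3.333-.5,z))
for y in(-.108,-.090): print(proj('top',[.635,y,z]),proj('top',[.635,y+.024,z-.01]),proj('scene',[.635,y,z]))
c=cv2.imread('pics/scene4.png')[120:165,275:325]; 
t=cv2.imread('pics/top4.png')[145:190,355:405]
cv2.imwrite('pics/m8.png',np.hstack([cv2.resize(c,(400,360),interpolation=cv2.INTER_CUBIC),cv2.resize(t,(400,360),interpolation=cv2.INTER_CUBIC)]))
E
```

```text
spacer top from scene [ 0.6392 -0.1031  0.2331]
[377.9483 156.1629] [363.4405 157.4807] [300.0865 140.4888]
[367.5293 156.0745] [353.1203 157.3934] [295.6198 143.9053]
```

View pics/m8.png

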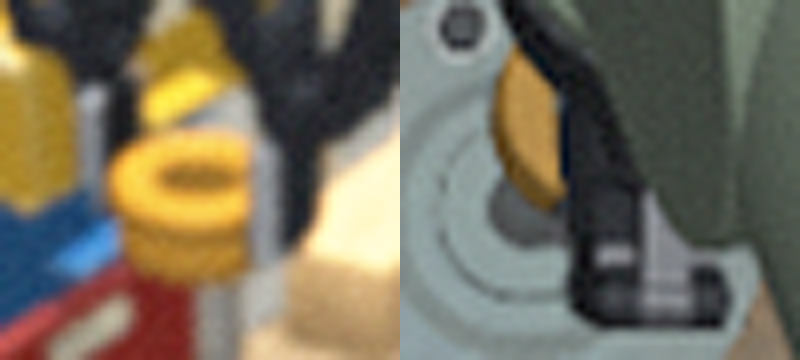

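Both views are consistent with a level spacer, and the arm was still settling. I'll move to the shaft axis, lower to just above the tip, settle, and check alignment there.

```bash

python3 -m crank '{"travel":[[0.35,-0.3,0],[0.35,-0.3,-1.5],[0.35,-0.3,-3],[0.35,-0.3,-3.8],[0.35,-0.3,-3.8]],"turn":[[0,0,0],[0,0,0],[0,0,0],[0,0,0],[0,0,0]],"gripper":[0.6,0.6,0.6,0.6,0.6]}'
python3 -m crank '{"travel":[[0,0,0],[0,0,0],[0,0,0],[0,0,0],[0,0,0]],"turn":[[0,0,0],[0,0,0],[0,0,0],[0,0,0],[0,0,0]],"gripper":[0.6,0.6,0.6,0.6,0.6]}'
python3 - <<'E'
from h import *
np.set_printoptions(precision=4,suppress=True)
s=grab('scene','scene5')['pixels'][:,:,::-1];t=grab('top','top5')['pixels'][:,:,::-1]
p=bot.observe()['position'];print(p)
s=s.copy();t=t.copy()
c=cv2.resize(s[135:195,270:330],(540,540),interpolation=cv2.INTER_CUBIC)
d=cv2.resize(t[145:195,350:400],(250,250),interpolation=cv2.INTER_CUBIC)
def dr(im,n,u0,v0,k,z,r,col):
    pts=[((proj(n,[p[0]+r*np.cos(a),p[1]+r*np.sin(a),z])-[u0,v0]+.5)*k-.5) for a in np.linspace(0,6.3,25)]
    cv2.polylines(im,[np.int32(pts)],False,col,1)
c0=c.copy()
for z,r in((p[2]-.0017,.024),(p[2]+.0203,.024)): dr(c,'scene',270,135,9,z,r,(255,0,255)); dr(d,'top',350,145,5,z,r,(255,0,255))
cv2.imwrite('pics/m9.png',np.hstack([c,np.vstack([d,d*0,d*0])[:540]]))
E
```

```text
clock: 14.95
position: [0.6384, -0.1043, 0.1739]
tool_rot: [-3.139, -0.001, 1.59]
force: [-0.4, -0.1, -2.1]
grip_width: 0.0458
finger_force: 45.4
clock: 15.45
position: [0.6393, -0.1051, 0.176]
tool_rot: [3.141, 0.0, 1.589]
force: [0.4, -0.7, -2.5]
grip_width: 0.0459
finger_force: 45.4
[ 0.6393 -0.1051  0.1759]
```

View pics/m9.png

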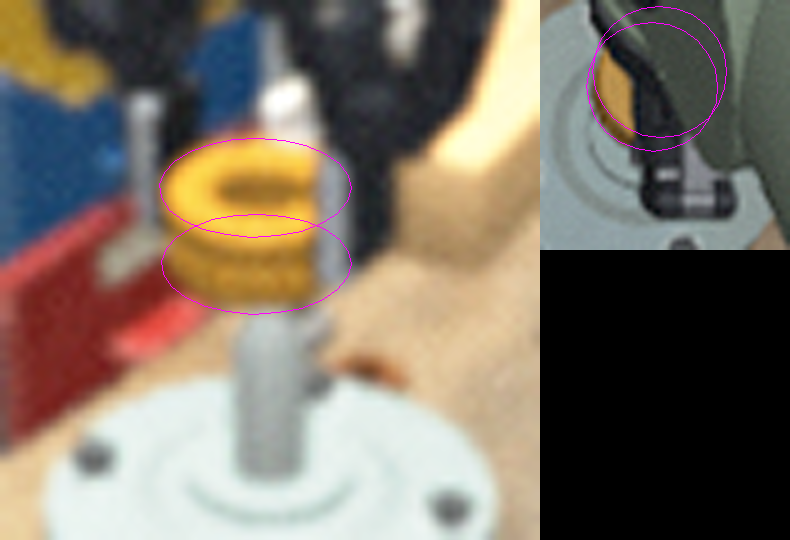

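The magenta prediction matches the spacer, so it's centred and level. I need y -0.6 cm to reach the shaft axis; then descend while watching forces.

```bash

python3 -m crank '{"travel":[[0,-0.3,0],[0,-0.6,0],[0,-0.6,0],[0,-0.6,-0.5],[0,-0.6,-0.9]],"turn":[[0,0,0],[0,0,0],[0,0,0],[0,0,0],[0,0,0]],"gripper":[0.6,0.6,0.6,0.6,0.6]}'
python3 -m crank '{"travel":[[0,0,-0.3],[0,0,-0.6],[0,0,-0.9],[0,0,-1.2],[0,0,-1.2]],"turn":[[0,0,0],[0,0,0],[0,0,0],[0,0,0],[0,0,0]],"gripper":[0.6,0.6,0.6,0.6,0.6]}'
```

```text
clock: 16.05
position: [0.6392, -0.111, 0.1663]
tool_rot: [-3.141, -0.0, 1.589]
force: [-0.5, -0.1, -2.7]
grip_width: 0.046
finger_force: 45.4
clock: 16.55
position: [0.6391, -0.111, 0.1543]
tool_rot: [-3.141, -0.0, 1.589]
force: [0.6, 0.4, -2.8]
grip_width: 0.0458
finger_force: 45.4
```

```bash

python3 -m crank '{"travel":[[0,0,-0.3],[0,0,-0.6],[0,0,-0.9],[0,0,-1.2],[0,0,-1.4]],"turn":[[0,0,0],[0,0,0],[0,0,0],[0,0,0],[0,0,0]],"gripper":[0.6,0.6,0.6,0.6,0.6]}'
python3 -m crank '{"travel":[[0,0,-0.4],[0,0,-0.8],[0,0,-1.2],[0,0,-1.6],[0,0,-1.8]],"turn":[[0,0,0],[0,0,0],[0,0,0],[0,0,0],[0,0,0]],"gripper":[0.6,0.6,0.6,0.6,0.6]}'
```

```text
clock: 17.05
position: [0.6393, -0.1107, 0.1406]
tool_rot: [3.142, -0.0, 1.589]
force: [0.4, 1.9, 0.5]
grip_width: 0.0454
finger_force: 45.5
clock: 17.55
position: [0.6393, -0.1106, 0.1224]
tool_rot: [3.142, -0.001, 1.589]
force: [1.3, 5.1, 0.5]
grip_width: 0.0462
finger_force: 45.8
```

```bash

python3 -m crank '{"travel":[[0,0.1,-0.3],[0,0.1,-0.6],[0,0.1,-0.9],[0,0.1,-0.9],[0,0.1,-0.9]],"turn":[[0,0,0],[0,0,0],[0,0,0],[0,0,0],[0,0,0]],"gripper":[0.6,0.6,0.6,0.6,0.6]}'
python3 -m crank '{"travel":[[0,0,-0.05],[0,0,-0.1],[0,0,-0.15],[0,0,-0.2],[0,0,-0.2]],"turn":[[0,0,0],[0,0,0],[0,0,0],[0,0,0],[0,0,0]],"gripper":[0.6,0.6,0.6,0.6,0.6]}'
```

```text
clock: 18.05
position: [0.6391, -0.1103, 0.1137]
tool_rot: [-3.141, 0.0, 1.588]
force: [0.4, -0.1, -2.1]
grip_width: 0.0463
finger_force: 45.4
clock: 18.55
position: [0.6393, -0.1101, 0.1122]
tool_rot: [3.141, 0.0, 1.589]
force: [-2.6, 1.5, 5.1]
grip_width: 0.0456
finger_force: 46.2
```

```bash

python3 -m crank '{"travel":[[0,0,0],[0,0,0],[0,0,0],[0,0,0],[0,0,0]],"turn":[[0,0,0],[0,0,0],[0,0,0],[0,0,0],[0,0,0]],"gripper":[0.3,0.1,0,0,0]}'
python3 -m crank '{"travel":[[0,0,1],[0,0,3],[0,0,6],[0,0,9],[0,0,10.5]],"turn":[[0,0,0],[0,0,0],[0,0,0],[0,0,0],[0,0,0]],"gripper":[0,0,0,0,0]}'
python3 -m crank '{"travel":[[-1.2,4.6,0],[-2.4,9.2,0],[-3.6,13.8,0],[-4.8,18.4,0],[-6,23,0]],"turn":[[0,0,0],[0,0,0],[0,0,0],[0,0,0],[0,0,0]],"gripper":[0,0,0,0,0]}'
python3 -m crank '{"travel":[[-1.1,4.6,0],[-2.2,9.2,0],[-3.3,13.8,0],[-4.4,18.4,-1],[-5.3,22.3,-3]],"turn":[[0,0,0],[0,0,0],[0,0,0],[0,0,0],[0,0,0]],"gripper":[0,0,0,0,0]}'
python3 -m crank '{"travel":[[0,0,-2],[0,0,-4],[0,0,-5.5],[0,0,-5.5],[0,0,-5.5]],"turn":[[0,0,0],[0,0,0],[0,0,0],[0,0,0],[0,0,0]],"gripper":[0,0,0,0,0]}'
python3 - <<'E'
from h import *
s=grab('scene','scene6')['pixels'][:,:,::-1]
cv2.imwrite('pics/m10.png',np.hstack([cv2.resize(s[140:240,245:345],(400,400)),cv2.resize(s[290:400,160:270],(400,400))]))
print(bot.observe()['position'])
E
```

```text
clock: 19.05
position: [0.6393, -0.11, 0.1118]
tool_rot: [-3.142, -0.0, 1.589]
force: [-0.1, -0.3, -0.3]
grip_width: 0.0856
finger_force: 0.0
clock: 19.55
position: [0.6401, -0.1099, 0.2201]
tool_rot: [3.138, 0.0, 1.589]
force: [-0.4, -0.2, -0.5]
grip_width: 0.0856
finger_force: 0.0
clock: 20.05
position: [0.5785, 0.1216, 0.217]
tool_rot: [3.141, 0.0, 1.588]
force: [1.4, 0.3, -0.8]
grip_width: 0.0852
finger_force: 0.0
clock: 20.55
position: [0.5257, 0.3459, 0.1878]
tool_rot: [3.14, -0.002, 1.589]
force: [0.7, 0.5, -0.2]
grip_width: 0.0853
finger_force: 0.0
clock: 21.05
position: [0.5265, 0.3429, 0.1323]
tool_rot: [3.142, -0.0, 1.588]
force: [0.5, 0.4, 0.1]
grip_width: 0.0855
finger_force: 0.0
[0.52669883 0.34306354 0.13273542]
```

View pics/m10.png

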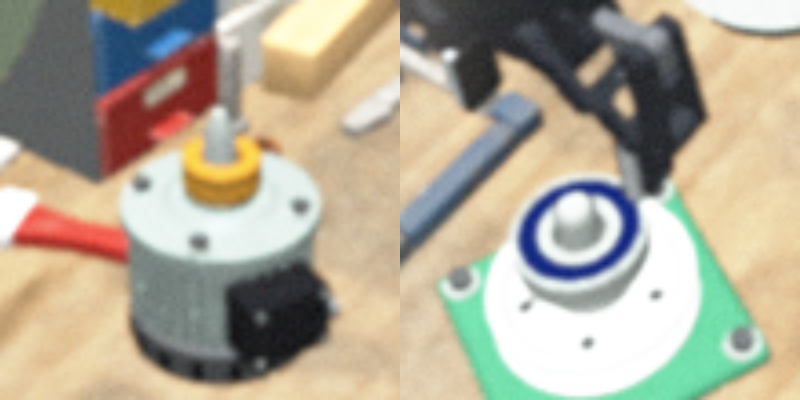

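The spacer is seated on the motor, and the bearing lies exposed. Now grip the bearing.

```bash

python3 -m crank '{"travel":[[-0.1,0,-2],[-0.1,0,-4],[-0.1,0,-6],[-0.1,0,-7],[-0.1,0,-7.1]],"turn":[[0,0,0],[0,0,0],[0,0,0],[0,0,0],[0,0,0]],"gripper":[0,0,0,0,0]}' 40
python3 -m crank '{"travel":[[0,0,0],[0,0,0],[0,0,0],[0,0,0],[0,0,0]],"turn":[[0,0,0],[0,0,0],[0,0,0],[0,0,0],[0,0,0]],"gripper":[0.2,0.5,0.5,0.5,0.5]}'
python3 -m crank '{"travel":[[0,0,0.5],[0,0,2],[0,0,5],[0,0,9],[0,0,13]],"turn":[[0,0,0],[0,0,0],[0,0,0],[0,0,0],[0,0,0]],"gripper":[0.5,0.5,0.5,0.5,0.5]}'
```

```text
clock: 21.6
position: [0.5252, 0.3428, 0.0605]
tool_rot: [-3.141, 0.0, 1.588]
force: [0.8, -0.1, 0.5]
grip_width: 0.0855
finger_force: 0.0
clock: 22.1
position: [0.526, 0.3435, 0.0624]
tool_rot: [3.14, -0.001, 1.588]
force: [0.0, -1.3, 6.7]
grip_width: 0.0593
finger_force: 41.3
clock: 22.6
position: [0.5248, 0.3428, 0.1927]
tool_rot: [-3.141, 0.0, 1.589]
force: [0.8, 0.4, -2.2]
grip_width: 0.0592
finger_force: 49.2
```

```bash

python3 -m crank '{"travel":[[-0.5,-4.3,0],[-1,-8.6,0],[-1.5,-12.9,0],[-2,-17.2,0],[-2.5,-21.5,0]],"turn":[[0,0,-5],[0,0,-10],[0,0,-15],[0,0,-20],[0,0,-26]],"gripper":[0.5,0.5,0.5,0.5,0.5]}'
python3 -m crank '{"travel":[[-0.6,-4.3,0],[-1.2,-8.6,0],[-1.8,-12.9,0],[-2.4,-17.2,0],[-3,-21.5,0]],"turn":[[0,0,-5],[0,0,-10],[0,0,-15],[0,0,-20],[0,0,-26]],"gripper":[0.5,0.5,0.5,0.5,0.5]}'
python3 -m crank '{"travel":[[-0.6,-4.3,0],[-1.2,-8.6,0],[-1.8,-12.9,0],[-2.4,-17.2,0],[-2.7,-22.2,0]],"turn":[[0,0,-6],[0,0,-12],[0,0,-18],[0,0,-24],[0,0,-28]],"gripper":[0.5,0.5,0.5,0.5,0.5]}'
python3 -m crank '{"travel":[[0,0,-3],[0,0,-7],[0,0,-9],[0,0,-11],[0,0,-12]],"turn":[[0,0,0],[0,0,0],[0,0,0],[0,0,0],[0,0,0]],"gripper":[0.5,0.5,0.5,0.5,0.5]}'
```

```text
clock: 23.1
position: [0.4997, 0.1263, 0.1916]
tool_rot: [3.141, -0.0, 1.131]
force: [1.2, 0.4, -2.3]
grip_width: 0.0593
finger_force: 49.3
clock: 23.6
position: [0.4698, -0.0886, 0.1916]
tool_rot: [3.141, -0.001, 0.678]
force: [0.7, -0.7, -2.0]
grip_width: 0.059
finger_force: 49.3
clock: 24.1
position: [0.4428, -0.3099, 0.1918]
tool_rot: [3.142, -0.001, 0.189]
force: [1.2, 0.3, -2.0]
grip_width: 0.0592
finger_force: 49.3
clock: 24.6
position: [0.4429, -0.3085, 0.0699]
tool_rot: [-3.14, 0.001, 0.192]
force: [0.1, 0.2, -1.4]
grip_width: 0.0594
finger_force: 49.2
```

```bash

python3 -m crank '{"travel":[[0,0,-2],[0,0,-4],[0,0,-5.5],[0,0,-6.3],[0,0,-6.3]],"turn":[[0,0,0],[0,0,0],[0,0,0],[0,0,0],[0,0,0]],"gripper":[0.5,0.5,0.5,0.5,0.5]}'
python3 -m crank '{"travel":[[0,0,-0.1],[0,0,-0.2],[0,0,-0.3],[0,0,-0.4],[0,0,-0.4]],"turn":[[0,0,0],[0,0,0],[0,0,0],[0,0,0],[0,0,0]],"gripper":[0.5,0.5,0.5,0.5,0.5]}'
python3 -c "
from workcell import bot
print(bot.observe()['position'],bot.observe()['force'])"
```

```text
clock: 25.1
position: [0.4431, -0.3087, 0.0073]
tool_rot: [-3.141, 0.001, 0.193]
force: [-0.4, 0.1, -2.5]
grip_width: 0.0591
finger_force: 49.2
clock: 25.6
position: [0.4433, -0.309, 0.0039]
tool_rot: [3.141, -0.0, 0.192]
force: [-0.2, 0.4, -2.5]
grip_width: 0.0593
finger_force: 49.2
[ 0.44328222 -0.30900313  0.00386314] [-0.20773944  0.37517432 -2.50134558]
```

```bash

python3 -m crank '{"travel":[[0,0,-0.05],[0,0,-0.1],[0,0,-0.15],[0,0,-0.2],[0,0,-0.2]],"turn":[[0,0,0],[0,0,0],[0,0,0],[0,0,0],[0,0,0]],"gripper":[0.5,0.5,0.5,0.5,0.5]}'
python3 -m crank '{"travel":[[0,0,-0.05],[0,0,-0.1],[0,0,-0.1],[0,0,-0.1],[0,0,-0.1]],"turn":[[0,0,0],[0,0,0],[0,0,0],[0,0,0],[0,0,0]],"gripper":[0.5,0.5,0.5,0.5,0.5]}'
```

```text
clock: 26.1
position: [0.4432, -0.3089, 0.0017]
tool_rot: [-3.141, 0.0, 0.192]
force: [-0.0, -1.5, -1.6]
grip_width: 0.0592
finger_force: 49.2
clock: 26.6
position: [0.4433, -0.309, 0.0014]
tool_rot: [3.141, -0.0, 0.192]
force: [-4.3, 2.5, 14.7]
grip_width: 0.0592
finger_force: 51.2
```

Contact. Release and return to the stack for the pulley.

```bash

python3 -m crank '{"travel":[[0,0,0],[0,0,0],[0,0,0],[0,0,0],[0,0,0]],"turn":[[0,0,0],[0,0,0],[0,0,0],[0,0,0],[0,0,0]],"gripper":[0.2,0.1,0.1,0.1,0.1]}'
python3 -m crank '{"travel":[[0,0,1],[0,0,4],[0,0,9],[0,0,14],[0,0,18]],"turn":[[0,0,0],[0,0,0],[0,0,0],[0,0,0],[0,0,0]],"gripper":[0.1,0.1,0,0,0]}'
python3 -m crank '{"travel":[[0.6,4.3,0],[1.2,8.6,0],[1.8,12.9,0],[2.4,17.2,0],[3,21.5,0]],"turn":[[0,0,3],[0,0,6],[0,0,9],[0,0,12],[0,0,15]],"gripper":[0,0,0,0,0]}'
python3 -m crank '{"travel":[[0.6,4.3,0],[1.2,8.6,0],[1.8,12.9,0],[2.4,17.2,0],[3,21.5,0]],"turn":[[0,0,3],[0,0,6],[0,0,9],[0,0,12],[0,0,15]],"gripper":[0,0,0,0,0]}'
python3 -m crank '{"travel":[[0.5,4.4,0],[1,8.8,0],[1.5,13.2,0],[2,17.6,0],[2.3,22.1,0]],"turn":[[0,0,2],[0,0,4],[0,0,6],[0,0,8],[0,0,10]],"gripper":[0,0,0,0,0]}'
python3 -m crank '{"travel":[[0,0,-2],[0,0,-4],[0,0,-6],[0,0,-7],[0,0,-7]],"turn":[[0,0,0],[0,0,0],[0,0,0],[0,0,0],[0,0,0]],"gripper":[0,0,0,0,0]}'
python3 - <<'E'
from h import *
o=bot.observe();print(o['position'],o['tool_rot'],o['qpos'])
s=grab('scene','scene7')['pixels'][:,:,::-1]
cv2.imwrite('pics/m11.png',np.hstack([cv2.resize(s[165:245,360:440],(400,400)),cv2.resize(s[290:400,160:270],(400,400))]))
E
```

```text
clock: 27.1
position: [0.4433, -0.3089, 0.0007]
tool_rot: [-3.141, 0.0, 0.192]
force: [0.1, -0.2, -0.2]
grip_width: 0.077
finger_force: 0.0
clock: 27.6
position: [0.4434, -0.3089, 0.1843]
tool_rot: [3.14, -0.001, 0.192]
force: [0.6, -0.8, 0.1]
grip_width: 0.0854
finger_force: 0.0
clock: 28.1
position: [0.4731, -0.0924, 0.1817]
tool_rot: [3.141, -0.0, 0.456]
force: [0.7, -0.2, 0.4]
grip_width: 0.0856
finger_force: 0.0
clock: 28.6
position: [0.5032, 0.1227, 0.1816]
tool_rot: [3.141, -0.0, 0.718]
force: [1.1, -0.1, -0.1]
grip_width: 0.0856
finger_force: 0.0
clock: 29.1
position: [0.5264, 0.3435, 0.1816]
tool_rot: [3.141, -0.0, 0.891]
force: [0.2, -0.6, 0.4]
grip_width: 0.0855
finger_force: 0.0
clock: 29.6
position: [0.5258, 0.3416, 0.1102]
tool_rot: [-3.141, 0.002, 0.891]
force: [0.5, 0.4, 1.0]
grip_width: 0.0855
finger_force: 0.0
[0.52582918 0.34161158 0.1102232 ] [-3.14124523e+00  1.59622349e-03  8.90500480e-01] [-0.36180165  0.70500665 -0.46746468  1.67262911  0.39513187  0.86088959
 -1.67503614]
```

View pics/m11.png

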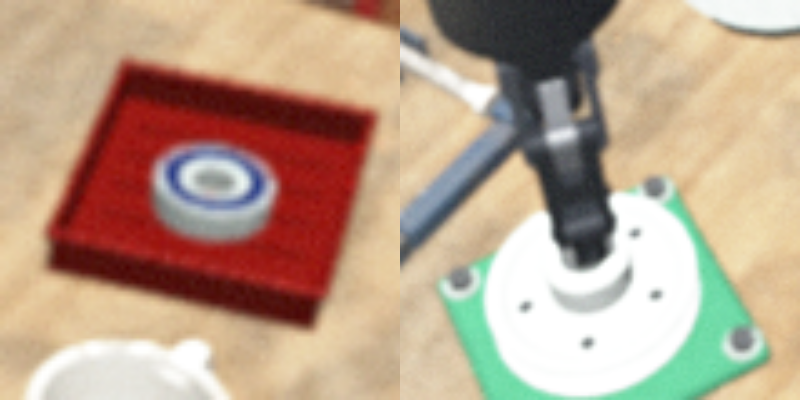

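The bearing lies flat in the tray, and only the pulley is left on the spindle. Same two-way centring grip on the hub.

```bash

python3 -m crank '{"travel":[[0,0.1,-2],[0,0.1,-4],[0,0.1,-6],[0,0.1,-6.2],[0,0.1,-6.2]],"turn":[[0,0,0],[0,0,0],[0,0,0],[0,0,0],[0,0,0]],"gripper":[0,0,0,0,0.2]}' 25
python3 -m crank '{"travel":[[0,0,0],[0,0,0],[0,0,0],[0,0,0],[0,0,0]],"turn":[[0,0,0],[0,0,0],[0,0,0],[0,0,0],[0,0,0]],"gripper":[0.5,0.65,0.65,0.65,0.65]}'
```

```text
clock: 30.15
position: [0.5266, 0.3433, 0.0498]
tool_rot: [3.141, -0.001, 0.89]
force: [0.1, 1.0, 1.3]
grip_width: 0.0733
finger_force: 0.0
clock: 30.65
position: [0.5271, 0.3433, 0.0501]
tool_rot: [3.141, -0.002, 0.89]
force: [0.5, -1.6, 8.5]
grip_width: 0.0388
finger_force: 24.1
```

```bash

python3 -m crank '{"travel":[[0,0,0],[0,0,0],[0,0,0],[0,0,-0.1],[0,0,-0.2]],"turn":[[0,0,0],[0,0,0],[0,0,0],[0,0,8],[0,0,16]],"gripper":[0.2,0.2,0.2,0.2,0.2]}'
python3 -m crank '{"travel":[[0,0,0],[0,0,0],[0,0,0],[0,0,0],[0,0,0]],"turn":[[0,0,8],[0,0,16],[0,0,24],[0,0,32],[0,0,40]],"gripper":[0.2,0.2,0.2,0.2,0.2]}'
python3 -m crank '{"travel":[[0,0,0],[0,0,0],[0,0,0],[0,0,0],[0,0,0]],"turn":[[0,0,8],[0,0,16],[0,0,24],[0,0,32],[0,0,34]],"gripper":[0.2,0.2,0.2,0.2,0.2]}'
python3 -m crank '{"travel":[[0,0,0],[0,0,0],[0,0,0],[0,0,0],[0,0,0]],"turn":[[0,0,0],[0,0,0],[0,0,0],[0,0,0],[0,0,0]],"gripper":[0.5,0.7,0.7,0.7,0.7]}' 80
python3 -m crank '{"travel":[[0,0,0.1],[0,0,0.4],[0,0,0.8],[0,0,1.4],[0,0,2]],"turn":[[0,0,0],[0,0,0],[0,0,0],[0,0,0],[0,0,0]],"gripper":[0.7,0.7,0.7,0.7,0.7]}'
```

```text
clock: 31.15
position: [0.5262, 0.3432, 0.0468]
tool_rot: [3.141, 0.0, 1.175]
force: [0.2, -0.0, -0.6]
grip_width: 0.0686
finger_force: 0.0
clock: 31.65
position: [0.5263, 0.343, 0.0468]
tool_rot: [-3.142, 0.0, 1.874]
force: [0.1, 0.6, 0.7]
grip_width: 0.0686
finger_force: 0.0
clock: 32.15
position: [0.5263, 0.3429, 0.0466]
tool_rot: [-3.141, -0.0, 2.466]
force: [0.3, -0.3, 0.4]
grip_width: 0.0678
finger_force: 0.0
clock: 32.65
position: [0.5266, 0.3435, 0.0474]
tool_rot: [3.141, 0.0, 2.46]
force: [-0.6, 0.9, 5.9]
grip_width: 0.0371
finger_force: 79.2
clock: 33.15
position: [0.5262, 0.3435, 0.0666]
tool_rot: [3.141, -0.001, 2.461]
force: [3.4, 5.4, -9.1]
grip_width: 0.0368
finger_force: 81.3
```

```bash

python3 -m crank '{"travel":[[0,0,2],[0,0,5],[0,0,8],[0,0,12],[0,0,16]],"turn":[[0,0,0],[0,0,0],[0,0,0],[0,0,0],[0,0,0]],"gripper":[0.7,0.7,0.7,0.7,0.7]}'
python3 -m crank '{"travel":[[1.2,-4.6,0],[2.4,-9.2,0],[3.6,-13.8,0],[4.8,-18.4,0],[6,-23,0]],"turn":[[0,0,-5],[0,0,-10],[0,0,-15],[0,0,-20],[0,0,-25]],"gripper":[0.7,0.7,0.7,0.7,0.7]}'
python3 -m crank '{"travel":[[1.1,-4.5,0],[2.2,-9,0],[3.3,-13.5,0],[4.4,-18,0],[5.2,-22,0]],"turn":[[0,0,-5],[0,0,-10],[0,0,-15],[0,0,-20],[0,0,-25]],"gripper":[0.7,0.7,0.7,0.7,0.7]}'
python3 -m crank '{"travel":[[0,0,0],[0,0,0],[0,0,0],[0,0,0],[0,0,0]],"turn":[[0,0,0],[0,0,0],[0,0,0],[0,0,0],[0,0,0]],"gripper":[0.7,0.7,0.7,0.7,0.7]}'
python3 -c "
from h import *
grab('scene','scene8')
print(bot.observe()['position'])"
```

```text
clock: 33.65
position: [0.5256, 0.3426, 0.2276]
tool_rot: [-3.14, -0.0, 2.461]
force: [1.7, -0.1, -4.5]
grip_width: 0.0366
finger_force: 84.9
clock: 34.15
position: [0.586, 0.1109, 0.2265]
tool_rot: [-3.141, 0.0, 2.021]
force: [0.4, -0.2, -5.0]
grip_width: 0.0372
finger_force: 85.1
clock: 34.65
position: [0.638, -0.1096, 0.2263]
tool_rot: [-3.14, 0.0, 1.583]
force: [1.4, 0.3, -4.6]
grip_width: 0.0367
finger_force: 85.1
clock: 35.15
position: [0.6382, -0.1061, 0.2269]
tool_rot: [-3.142, -0.0, 1.59]
force: [0.4, -0.5, -4.7]
grip_width: 0.0371
finger_force: 85.0
[ 0.63821528 -0.10626305  0.2268365 ]
```

```bash

python3 -m crank '{"travel":[[0.1,-0.4,-1],[0.1,-0.4,-2],[0.1,-0.4,-3],[0.1,-0.4,-3],[0.1,-0.4,-3]],"turn":[[0,0,0],[0,0,0],[0,0,0],[0,0,0],[0,0,0]],"gripper":[0.7,0.7,0.7,0.7,0.7]}'
python3 -m crank '{"travel":[[0,0,0],[0,0,0],[0,0,0],[0,0,0],[0,0,0]],"turn":[[0,0,0],[0,0,0],[0,0,0],[0,0,0],[0,0,0]],"gripper":[0.7,0.7,0.7,0.7,0.7]}'
```

```text
clock: 35.7
position: [0.6391, -0.1108, 0.1964]
tool_rot: [-3.141, -0.0, 1.589]
force: [0.6, 0.4, -6.2]
grip_width: 0.0367
finger_force: 84.9
clock: 36.2
position: [0.6393, -0.1109, 0.1969]
tool_rot: [3.141, 0.0, 1.589]
force: [-0.5, -0.5, -5.4]
grip_width: 0.0368
finger_force: 84.9
```

Position is right; insert slowly.

```bash

python3 -m crank '{"travel":[[0,0.05,-0.4],[0,0.05,-0.8],[0,0.05,-1.2],[0,0.05,-1.6],[0,0.05,-1.6]],"turn":[[0,0,0],[0,0,0],[0,0,0],[0,0,0],[0,0,0]],"gripper":[0.7,0.7,0.7,0.7,0.7]}'
python3 -m crank '{"travel":[[0,0,-0.3],[0,0,-0.6],[0,0,-0.9],[0,0,-1.1],[0,0,-1.1]],"turn":[[0,0,0],[0,0,0],[0,0,0],[0,0,0],[0,0,0]],"gripper":[0.7,0.7,0.7,0.7,0.7]}'
```

```text
clock: 36.7
position: [0.639, -0.1104, 0.18]
tool_rot: [-3.141, -0.0, 1.589]
force: [0.1, 0.2, -5.2]
grip_width: 0.0367
finger_force: 85.0
clock: 37.2
position: [0.6391, -0.1104, 0.1694]
tool_rot: [-3.141, -0.0, 1.589]
force: [0.6, 0.0, -4.6]
grip_width: 0.0366
finger_force: 85.0
```

```bash

python3 -m crank '{"travel":[[0,0,-0.2],[0,0,-0.4],[0,0,-0.6],[0,0,-0.8],[0,0,-0.8]],"turn":[[0,0,0],[0,0,0],[0,0,0],[0,0,0],[0,0,0]],"gripper":[0.7,0.7,0.7,0.7,0.7]}'
python3 -m crank '{"travel":[[0,0,-0.05],[0,0,-0.1],[0,0,-0.15],[0,0,-0.15],[0,0,-0.15]],"turn":[[0,0,0],[0,0,0],[0,0,0],[0,0,0],[0,0,0]],"gripper":[0.7,0.7,0.7,0.7,0.7]}'
```

```text
clock: 37.7
position: [0.6391, -0.1105, 0.1615]
tool_rot: [-3.141, -0.0, 1.589]
force: [-0.0, -0.3, -4.9]
grip_width: 0.0366
finger_force: 85.0
clock: 38.2
position: [0.6393, -0.1104, 0.1603]
tool_rot: [-3.142, -0.0, 1.589]
force: [-0.1, -0.2, -5.6]
grip_width: 0.0369
finger_force: 85.0
```

```bash

python3 -m crank '{"travel":[[0,0,-0.05],[0,0,-0.1],[0,0,-0.1],[0,0,-0.1],[0,0,-0.1]],"turn":[[0,0,0],[0,0,0],[0,0,0],[0,0,0],[0,0,0]],"gripper":[0.7,0.7,0.7,0.7,0.7]}'
python3 -m crank '{"travel":[[0,0,-0.05],[0,0,-0.05],[0,0,-0.05],[0,0,-0.05],[0,0,-0.05]],"turn":[[0,0,0],[0,0,0],[0,0,0],[0,0,0],[0,0,0]],"gripper":[0.7,0.7,0.7,0.7,0.7]}'
```

```text
clock: 38.7
position: [0.6394, -0.1104, 0.1595]
tool_rot: [3.141, 0.0, 1.589]
force: [-1.5, -0.4, 1.7]
grip_width: 0.037
finger_force: 85.7
clock: 39.2
position: [0.6394, -0.1104, 0.1593]
tool_rot: [3.141, 0.0, 1.589]
force: [-3.3, -0.0, 7.2]
grip_width: 0.0366
finger_force: 86.4
```

Seated. Release, go up and away to the side, and check.

```bash

python3 -m crank '{"travel":[[0,0,0],[0,0,0],[0,0,0],[0,0,0],[0,0,0]],"turn":[[0,0,0],[0,0,0],[0,0,0],[0,0,0],[0,0,0]],"gripper":[0.4,0.2,0.1,0.1,0.1]}'
python3 -m crank '{"travel":[[0,0,1],[0,0,3],[0,0,6],[0,0,9],[0,0,12]],"turn":[[0,0,0],[0,0,0],[0,0,0],[0,0,0],[0,0,0]],"gripper":[0.1,0.1,0.1,0.1,0.1]}'
python3 -m crank '{"travel":[[-2.5,-4,0],[-5,-8,0],[-7.5,-12,0],[-10,-16,0],[-12.5,-20,0]],"turn":[[0,0,0],[0,0,0],[0,0,0],[0,0,0],[0,0,0]],"gripper":[0,0,0,0,0]}'
python3 -m crank '{"travel":[[-2,-4,0],[-4,-8,0],[-6,-12,0],[-6,-12,0],[-6,-12,0]],"turn":[[0,0,0],[0,0,0],[0,0,0],[0,0,0],[0,0,0]],"gripper":[0,0,0,0,0]}'
python3 - <<'E'
from h import *
s=grab('scene','scene9')['pixels'][:,:,::-1]; t=grab('top','top9')['pixels'][:,:,::-1]
cv2.imwrite('pics/m12.png',np.hstack([np.vstack([cv2.resize(s[140:240,245:345],(300,300)),cv2.resize(t[130:220,325:415],(300,300))]),cv2.resize(t[120:370,80:420],(500,600*250*500//(600*340))) if 0 else cv2.copyMakeBorder(cv2.resize(s[120:420,150:450],(500,500)),0,100,0,0,cv2.BORDER_CONSTANT)]))
E
```

```text
clock: 39.7
position: [0.6393, -0.1104, 0.1588]
tool_rot: [3.142, -0.0, 1.589]
force: [-0.3, -0.7, -0.7]
grip_width: 0.0768
finger_force: 0.0
clock: 40.2
position: [0.6392, -0.1103, 0.2808]
tool_rot: [3.141, -0.0, 1.589]
force: [-0.5, -0.0, -0.4]
grip_width: 0.0769
finger_force: 0.0
clock: 40.7
position: [0.5131, -0.3119, 0.2797]
tool_rot: [3.141, 0.001, 1.589]
force: [1.1, -0.1, 1.0]
grip_width: 0.0854
finger_force: 0.0
clock: 41.2
position: [0.4538, -0.431, 0.2792]
tool_rot: [3.141, -0.0, 1.587]
force: [-0.0, 0.2, -0.1]
grip_width: 0.0854
finger_force: 0.0
```

View pics/m12.png

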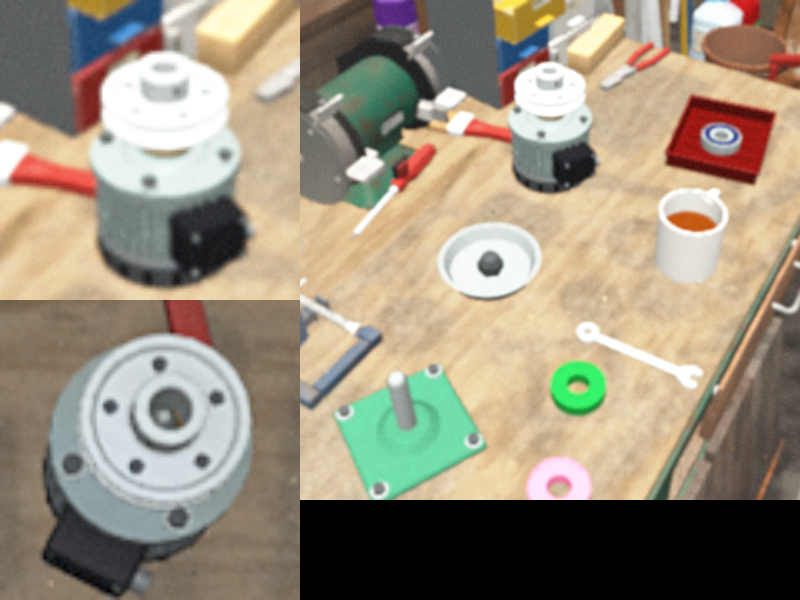

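The pulley sits level on the spacer with its hub up. The nut is in the dish, the bearing is in the tray, and the mug and spanner haven't moved. Handing in.

```bash
python3 -c "
from workcell import bot
print(bot.job_done())"
```

```text
the job is handed in; nothing more can be done
None
```

I handed the job in at about 41 s: the cap nut stands dome up in the dish, the spacer and then the pulley (hub up) are seated on the motor shaft, the bearing lies flat in the red tray, and the mug and spanner are where they were; no verdict came back.

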